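Set the spring tester to the long gauge pin

ROBOT

A 6-joint arm with a two-finger parallel gripper is mounted at the origin on the work surface. World frame = base frame: x ahead of the robot, y to its left, z up, the work surface at z = 0. Lengths are in m, angles in rad, forces in N, time in s.
With the tool pointing down it reaches from about 0.25 to 0.85 m from the base axis. Payload 12.5 kg.
Tool frame: the origin (TCP) lies midway between the tips of the shut fingers; the grasp point (between the pads) lies 19 mm behind it; z points along the fingers, y is the line along which they close (so a half turn about z gives the same grasp; the last joint's range is limited). The gripper opens to 93 mm and grips with 3 to 60 N. Pads are 15 mm wide; open, the fingers measure 128 mm over their backs; the gripper's body (75 mm by 188 mm) begins 65 mm behind the grasp point.
Start: joints at [1.18, 0.351, 1.652, -0, 1.139, -0.085], TCP at [0.166, 0.524, 0.219] pointing down, gripper open.
Joint ranges: [-2.75, 2.75], [-0.79, 2.1], [0.01, 2.65], [-1.57, 4.71], [0.07, 3.14], [-2.87, 2.87]. Speed limits (rad/s): [2.22, 2.22, 2.79, 3.14, 3.14, 3.14].

INTERFACE

Orientations are given as a unit quaternion [x, y, z, w].
In Python, from plant import robot, get_image, calibration gives the robot as it stands.
- The arm moves only by the tool send_rows, never from a script. Its argument "increments" is a list of rows, each a list of 7 numbers: the opening, from -1 (shut) to 1 (fully open), then the shift along the tool's x, y, z in m, then the turn, a rotation vector about the tool's x, y, z in degrees. A call has 1 to 8 rows; each row shifts and turns the commanded pose from where the row before left it, along the tool's axes as they then stand; what a row does not reach is not made up. A row lasts 1/8 s, in which the tool goes at most 62.5 mm and 10.7 degrees, less where a joint would pass 70% of its speed; a pose out of reach is approached as far as the arm can. A call is refused whole if a number of a shift passes 0.0625 or a number of a turn 10.7, either way. A call with a gripper value outside its range is refused whole. The fingers move at their own pace and stop on an object; "force" is the grip in N (left out, the last holds). Time passes only in rows, so rows that do not move let the fingers close. It gives the time, the measured TCP pose, the force, the opening and the grip force at its end, in the units of the state.
- robot.get_state(): the state, without advancing time (a new reading comes with each control period).
- get_image(name): name is "side" or "top" or "wrist"; returns the picture (400x640x3 uint8, blue, green, red); there is no depth.
- calibration(name): a dict with "K" (3x3 intrinsics, pixels), "R" (3x3) and "t" (3): a world point X has camera coordinates R X + t; the wrist camera has in their place "hand_eye" (4x4, takes a point from camera to tool coordinates, whose origin is the TCP and whose axes are the flange's). Camera axes: x right, y down, z forward; pixel columns grow to the right and rows downward; lengths in m; the calibration is good to about 2 mm. The wrist camera is an equidistant fisheye: a pixel r from the principal point sees the ray r / f radians off the axis. A picture is of the moment at which its call begins: read the wrist's pose just before it. calibration takes no time and is no camera call.
- robot.close_job(): hands the job in; it is judged then, once.
The state is a dict: "time_s": time; "q": joint angles; "dq": joint speeds; "tau": joint torques, N m; "tool_pos": TCP position; "orientation": TCP orientation; "force": force on the tool from outside, world axes, zero at the start; "moment": the same for the moment, N m; "opening": finger opening in m; "gripper_force": force on a finger pad.
Only numpy, scipy, OpenCV 4.12 (cv2) and the standard library are available. Lean on these libraries where they do the work, as an engineer would, in place of code of your own. Each camera call takes 0.05 s, during which the arm holds its last target. There are 200 camera calls.

TASK

Take the longest of the three gauge pins from the wooden rack, slide it fully home into the empty socket of the spring tester and let go of it. Then pull the tester's sprung rod up by its flat handle until its pointer is level with the top of that pin, and finish while still holding it there so that the dial can be read. Leave the other pins and everything else on the bench where they are.

Things in the scene. Friction and masses are not known exactly. Their poses are not given: they have to be found in the camera images.
- tester: spring tester, fixed to the bench: green base plate 100 (its x) by 160 (its y) by 15 mm, origin at the centre of its underside, z up. At y = -42.5 mm stands a steel tube 28 mm across, top 90 mm above the bench, with a round dial on its -x side (50 mm across, up to 75 mm above the bench); the sprung rod slides in this tube. At y = +42.5 mm stands the aluminium socket block (44 by 44 mm, top 65 mm above the bench) with the socket. Its place and yaw vary.
- socket (a point): centre of the mouth of the empty round socket in the tester's aluminium block, 65 mm above the bench; hole 18 mm across, 45 mm deep (floor 20 mm above the bench), vertical, bevelled rim; axes as the tester's. With the long pin fully home the pin's centre lies 30 mm and its top 105 mm above this point.
- rod (a joint): how far the sprung rod is pulled up out of its tube, m: 0 at rest (its start), at most 0.09. Straight up; the inner spring always draws it back: about 5 N at rest with the rod's weight, rising by 1.1 N per cm (about 13 N at the long pin's height). It does not turn and springs back if let go.
- handle (a point): centre of the rod's flat black handle, moves with the rod: 14 mm thick (tester x), 34 mm wide (tester y), 50 mm high; 136 mm above the bench at rest. Pinch it across its 14 mm thickness, from above. Below it, 6 mm under the handle's lower edge, is the pointer.
- pointer (a point): tip of the rod's pointer, at mid-thickness: a flat level steel bar 4 mm thick and 6 mm wide that reaches from the rod towards the socket (tester +y), moves with the rod; 31 mm below the handle's centre and 60 mm to its +y, 105 mm above the bench at rest. It ends 25 mm short of the socket's axis. It must come level with the top of the long pin standing in the socket, 65 mm above its rest.
- rack: wooden rack, fixed: 50 (x) by 180 (y) by 40 mm high, origin at the centre of its underside; three vertical 19 mm holes in a row at y = -60, 0 and +60 mm, each 28 mm deep (floor 12 mm above the bench). Its place and yaw vary; which pin stands in which hole varies.
- pin_long_mid (a point): centre (half-way up) of the longest gauge pin: plain round steel bar 16 mm across, 150 mm long, about 0.2 kg, bevelled foot, standing loosely upright in the rack; z along the pin, up.
- pin_long_top (a point): centre of the top face of the longest pin, 75 mm above its centre.
- pin_mid_mid (a point): centre of the middle gauge pin, 16 mm across, 120 mm long, in the rack; to be left there.
- pin_short_mid (a point): centre of the short gauge pin, 16 mm across, 90 mm long, in the rack; to be left there.
- bearing: loose bystander: steel bearing ring 48 mm across, 14 mm high, lying flat; origin at the centre of its underside.
- jar: loose bystander: small amber jar 44 mm across, 65 mm high; origin at the centre of its underside.
- valve: loose bystander: engine valve standing on its head, head 34 mm across, stem 8 mm, 85 mm high; origin at the centre of its underside.
- spanner: loose bystander: steel spanner 140 mm long lying flat beyond the far side (+x) of the rack; along its own x.
- driver: loose bystander: screwdriver 170 mm long lying beyond the far side (+x) of the tester; along its own x.
- race: loose bystander: dark bearing race 64 mm across, 18 mm high, lying flat; origin at the centre of its underside.

How it is judged:
On the way, in this order (a step that is already met when the one before it is completed fails the run):
1. the longest pin stands fully home in the tester's socket, let go, with the rod still at rest (horizontal distance between pin_long_mid and socket below 0.004 m and z of pin_long_mid in the frame of socket below 0.033 m and angle between pin_long_mid's own z axis and vertical below 0.08 rad and contact force between the fingers and pin_long below 0.2 N and value of joint rod below 0.01 m), for 0.2 s.
2. the rod is pulled up, held in the fingers, until its pointer is level with the pin's top (horizontal distance between pin_long_mid and socket below 0.004 m and z of pin_long_mid in the frame of socket below 0.033 m and angle between pin_long_mid's own z axis and vertical below 0.08 rad and z of pointer in the frame of pin_long_top between -0.004 and 0.004 m and contact force between the fingers and rod above 4 N and contact force between the fingers and pin_long below 0.2 N and contact force between rod and pin_long below 0.3 N), for 0.3 s.
At the end, for the whole second after the job is handed in: The longest pin stands fully home in the tester's socket (centre within 4 mm of the axis, within 3 mm of its full depth, upright), touched by neither the robot nor the rod; the rod is held still in the fingers (over 4 N of contact) with its pointer within 4 mm of the height of the pin's top (all of step 2 and velocity of joint rod between -0.02 and 0.02 m/s); the arm keeps its last pose, push and grip.
It fails at once if one of the other two pins is moved by more than 30 mm (distance of any of pin_mid_mid, pin_short_mid from where it was at the start of the episode above 0.03 m).
It fails at once if a bystander on the bench (bearing, jar, valve, spanner, screwdriver, race) is moved by more than 30 mm (distance of any of bearing, jar, valve, spanner, driver, race from where it was at the start of the episode above 0.03 m).
It also fails if it takes over 54 s, if anything falls off the work surface, if the arm or the gripper's body presses on something with over 40 N, if the wrist force passes 120 N, or if a joint passes its speed limit or range.

## Working session

There is one attempt and no reset: what is moved stays moved. The work goes in short steps, Python scripts to look and compute and a tool call to move; the robot and the scene stay as the last step left them, time stands still between calls to the robot, and variables do not carry over. Pictures are saved under pics/ and viewed, at most 10 in all, crops included, and the job is handed in when it is done.

Besides the shell and the picture viewer there is one more tool, called after ">>>" by a JSON object that holds its "op" and its "data". send_rows: Moves the arm, as the interface text tells. Its arguments: {"type":"object","properties":{"increments":{"type":"array","items":{"type":"array","items":{"type":"number"}}},"force":{"type":"number"}},"required":["increments"]}

```bash
mkdir -p pics; ls; python3 - <<'E'
from plant import robot,get_image,calibration
import cv2,numpy as np
s=robot.get_state();print(s)
for n in("side","top","wrist"):
    c=calibration(n);print(n,{k:np.round(v,4).tolist() for k,v in c.items()})
    cv2.imwrite(f"pics/{n}0.png",get_image(n))
E
```

```text
pics
{'time_s': 0.0, 'q': array([ 1.18040372e+00,  3.51282305e-01,  1.65239834e+00, -2.76788682e-05,
        1.13909437e+00, -8.46097648e-02]), 'dq': array([ 0.0008878 , -0.00016127, -0.00028408, -0.00199101,  0.00080012,
        0.00124336]), 'tau': array([ 3.18003164e-03, -4.97300792e+01, -2.85276818e+01,  6.99661975e-02,
        2.55174102e-02, -1.36519961e-04]), 'tool_pos': array([0.16543191, 0.52418079, 0.21808598]), 'orientation': array([ 1.52290699e-01,  9.88335567e-01, -5.77544299e-04, -1.26876819e-04]), 'force': array([ 0.07463535, -0.08286151, -0.05461745]), 'moment': array([-0.01674709,  0.00097897,  0.00174191]), 'gripper_force': 0.0, 'opening': 0.09309123147044072}
side {'K': [[380.4599, 0.0, 316.1759], [0.0, 380.4599, 193.9645], [0.0, 0.0, 1.0]], 'R': [[0.9937, -0.1122, -0.0056], [-0.082, -0.6905, -0.7187], [0.0768, 0.7146, -0.6953]], 't': [-0.6026, 0.1504, 0.7345]}
top {'K': [[367.6863, 0.0, 322.0241], [0.0, 367.6863, 194.8788], [0.0, 0.0, 1.0]], 'R': [[-0.0044, -0.9999, 0.0153], [-0.9943, 0.0027, -0.1068], [0.1067, -0.0157, -0.9942]], 't': [0.0139, 0.6222, 0.7668]}
wrist {'K': [[309.7069, 0.0, 319.2627], [0.0, 309.7069, 197.0743], [0.0, 0.0, 1.0]], 'hand_eye': [[-0.0004, -0.9548, -0.2972, 0.0831], [1.0, -0.0003, -0.0004, 0.0002], [0.0003, -0.2972, 0.9548, -0.1668], [0.0, 0.0, 0.0, 1.0]]}
```

View pics/top0.png

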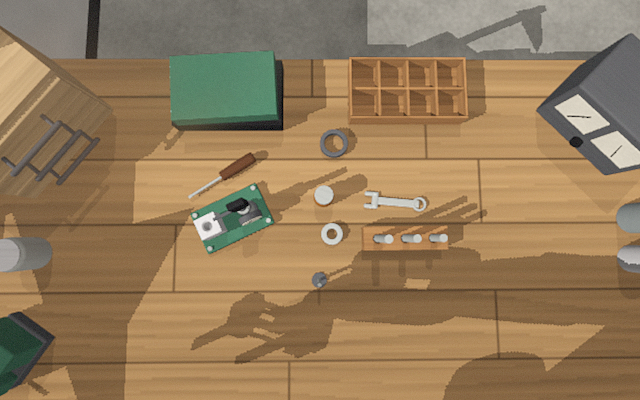

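View pics/side0.png

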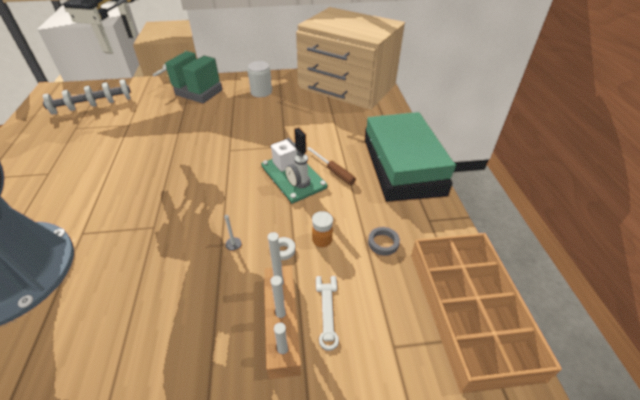

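The top view shows the tester around (232,218) and the rack around (405,238). The rack's leftmost pin, at (383,238), looks longest, and the side view agrees, with a tall pin at (275,255).

```bash
cat > h.py <<'E'
import numpy as np,cv2
from plant import robot,get_image,calibration
from scipy.spatial.transform import Rotation as Ro
C={n:calibration(n) for n in("side","top","wrist")}
def ray(n,px):
    c=C[n];K=c["K"];d=np.linalg.inv(K)@np.array([px[0],px[1],1.]);R=np.array(c["R"]);t=np.array(c["t"])
    return -R.T@t,R.T@d
def onz(n,px,z):
    o,d=ray(n,px);return o+d*(z-o[2])/d[2]
def wray(px,pos,quat):
    c=C["wrist"];K=np.array(c["K"]);v=np.array([px[0]-K[0,2],px[1]-K[1,2]]);r=np.hypot(*v);th=r/K[0,0]
    d=np.array([*(np.sin(th)*v/max(r,1e-9)),np.cos(th)]);H=np.array(c["hand_eye"]);Rw=Ro.from_quat(quat).as_matrix()
    return Rw@H[:3,3]+pos,Rw@H[:3,:3]@d
def won(px,pos,quat,z):
    o,d=wray(px,pos,quat);return o+d*(z-o[2])/d[2]
def wproj(X,pos,quat):
    c=C["wrist"];K=np.array(c["K"]);H=np.array(c["hand_eye"]);Rw=Ro.from_quat(quat).as_matrix()
    p=H[:3,:3].T@(Rw.T@(np.array(X)-pos)-H[:3,3]);r=np.hypot(p[0],p[1]);th=np.arctan2(r,p[2])
    return K[:2,2]+K[0,0]*th*p[:2]/r
def tproj(n,X):
    c=C[n];p=np.array(c["K"])@(np.array(c["R"])@np.array(X)+c["t"]);return p[:2]/p[2]
E
python3 - <<'E'
from h import *
t=cv2.imread("pics/top0.png");s=cv2.imread("pics/side0.png")
hsv=cv2.cvtColor(t,cv2.COLOR_BGR2HSV)
m=cv2.inRange(hsv,(60,80,30),(95,255,255));m[:,:180]=0;m[:,290:]=0;m[:170]=0;m[270:]=0
pts=cv2.findNonZero(m);r=cv2.minAreaRect(pts);b=cv2.boxPoints(r);print(r)
w=[onz("top",p,.015) for p in b];print(np.round(w,4));print(np.mean(w,0))
def crop(im,x0,y0,x1,y1,k):return cv2.resize(im[y0:y1,x0:x1],None,fx=k,fy=k,interpolation=cv2.INTER_CUBIC)
A=crop(t,185,178,285,258,4);B=crop(t,355,220,455,260,4);D=crop(s,235,220,335,380,2.5) if 0 else crop(s,255,225,335,380,3.5)
o=np.zeros((600,800,3),np.uint8);o[:320,:400]=A;o[340:500,:400]=B;o[:min(600,D.shape[0]),420:420+D.shape[1]]=D[:600]
cv2.imwrite("pics/c1.png",o)
E
```

```text
((231.69888305664062, 218.15554809570312), (44.238014221191406, 72.89449310302734), 64.59228515625)
[[0.5831 0.3038 0.015 ]
 [0.6523 0.1603 0.015 ]
 [0.5633 0.1173 0.015 ]
 [0.4959 0.2598 0.015 ]]
[0.57367368 0.21029561 0.015     ]
```

View pics/c1.png

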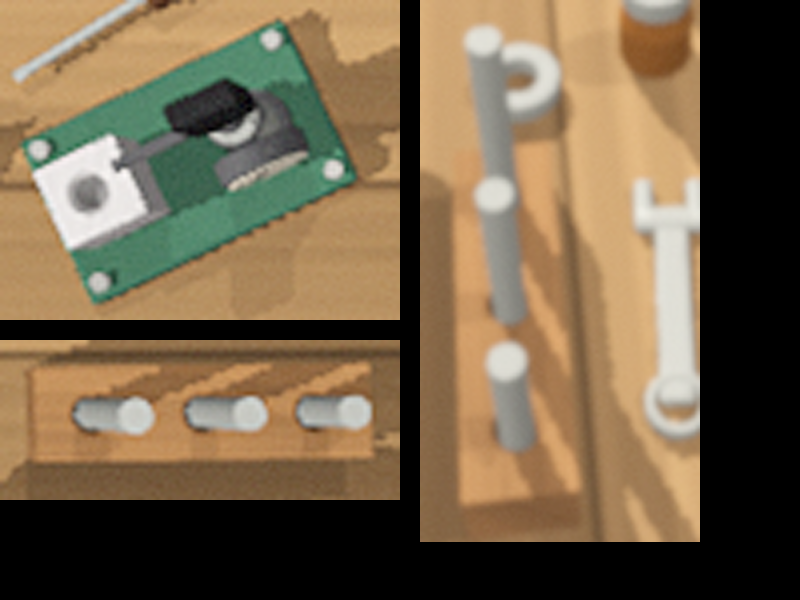

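The close-ups show the tester with its socket mouth at about (207.5,226), and the dial on the side facing the robot. The +y pin of the rack is the longest, with its top at (389.2,238.7) in the top view and (273.6,236.4) in the side view. I'll triangulate these.

```bash
python3 - <<'E'
from h import *
def tri(a,b):
    o1,d1=ray("top",a);o2,d2=ray("side",b)
    s=np.linalg.lstsq(np.c_[d1,-d2],o2-o1,rcond=None)[0];p,q=o1+d1*s[0],o2+d2*s[1];return np.round((p+q)/2,4),round(np.linalg.norm(p-q),4)
tp=[(355+137/4,220+75/4),(355+250/4,220+74/4),(355+355/4,220+72/4)]
sp=[(255+(x-420)/3.5,225+y/3.5) for x,y in((485,40),(495,195),(507,362))]
for a,b,z in zip(tp,sp,(.162,.132,.102)):print(tri(a,b),onz("top",a,z),onz("side",b,z))
print("sock",onz("top",(207.5,226),.065))
rc=[onz("top",(355+x/4,220+(y-340)/4),.04) for x,y in((30,368),(372,362),(374,458),(32,460))];print(np.round(rc,4),np.mean(rc,0))
E
```

```text
(array([ 0.5288, -0.1075,  0.1611]), np.float64(0.0007)) [ 0.52847708 -0.10729017  0.162     ] [ 0.52918633 -0.108205    0.162     ]
(array([ 0.5286, -0.1672,  0.1303]), np.float64(0.0006)) [ 0.52832265 -0.16674274  0.132     ] [ 0.52897743 -0.16829872  0.132     ]
(array([ 0.5289, -0.2275,  0.1006]), np.float64(0.0005)) [ 0.52869594 -0.22699914  0.102     ] [ 0.52925867 -0.22816295  0.102     ]
sock [0.55504131 0.2484704  0.065     ]
[[ 0.5522 -0.0745  0.04  ]
 [ 0.5546 -0.2587  0.04  ]
 [ 0.5036 -0.2577  0.04  ]
 [ 0.5034 -0.0748  0.04  ]] [ 0.52845232 -0.16642479  0.04      ]
```

The longest pin's top is at (0.5287, -0.1075, 0.162) and the rack yaw is about 0. The socket is at (0.555, 0.2485) and the tester yaw is about 25.7°. Next I turn the tool so the fingers close along world x, then move over.

>>> {"op": "send_rows", "data": {"increments": [[1,0,0,0,0,0,10.36],[1,0,0,0,0,0,10.36],[1,0,0,0,0,0,10.36],[1,0,0,0,0,0,10.36],[1,0,0,0,0,0,10.36],[1,0,0,0,0,0,10.36],[1,0,0,0,0,0,10.36]], "force": 40}}

```text
time_s: 1.02
tool_pos: [0.1655, 0.5244, 0.2184]
orientation: [0.709, 0.705, -0.0, 0.0]
force: [-0.3, 0.3, 1.4]
opening: 0.093
gripper_force: 0.0
```

>>> {"op": "send_rows", "data": {"increments": [[1,-0.05,0.0288,-0.004,0,0,0],[1,-0.05,0.0288,-0.004,0,0,0],[1,-0.05,0.0288,-0.004,0,0,0],[1,-0.05,0.0288,-0.004,0,0,0],[1,-0.05,0.0288,-0.004,0,0,0],[1,-0.05,0.0288,-0.004,0,0,0]]}}

```text
time_s: 1.78
tool_pos: [0.3387, 0.2227, 0.2429]
orientation: [0.707, 0.707, 0.0, 0.0]
force: [0.8, 0.3, 0.3]
opening: 0.0931
gripper_force: 0.0
```

>>> {"op": "send_rows", "data": {"increments": [[1,-0.05,0.0288,0,0,0,0],[1,-0.05,0.0288,0,0,0,0],[1,-0.05,0.0288,0,0,0,0],[1,-0.05,0.0288,0,0,0,0],[1,-0.05,0.0288,0,0,0,0],[1,-0.05,0.0288,0,0,0,0],[1,0,0,0,0,0,0],[1,0,0,0,0,0,0]]}}

```text
time_s: 2.78
tool_pos: [0.5103, -0.0755, 0.2423]
orientation: [0.708, 0.707, -0.0, -0.001]
force: [-1.1, 1.0, 0.1]
opening: 0.0932
gripper_force: 0.0
```

```bash
python3 - <<'E'
from h import *
s=robot.get_state();im=get_image("wrist");p,q=s["tool_pos"],s["orientation"]
print(p,q,wproj((.5287,-.1075,.162),p,q),wproj((.5287,-.1075,.04),p,q))
for X in((.5287,-.1075,.162),):
    u=wproj(X,p,q);cv2.drawMarker(im,tuple(int(round(v)) for v in u),(0,0,255),cv2.MARKER_CROSS,8,1)
cv2.imwrite("pics/w1.png",im)
E
```

```text
[ 0.51025176 -0.07545146  0.24227135] [ 7.07501164e-01  7.06711968e-01 -1.98323072e-04 -5.07824018e-04] [340.24492306 238.79461096] [334.2082965  197.36420191]
```

View pics/w1.png

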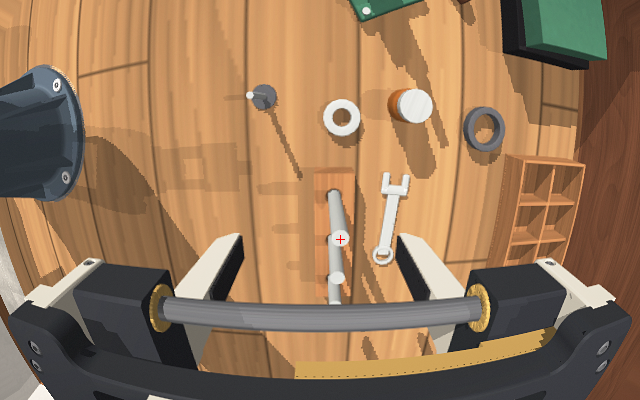

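The wrist view shows the long pin's top at about (340,239), right under the predicted cross, so the estimate holds. I'll centre over it, descend and grip.

>>> {"op": "send_rows", "data": {"increments": [[1,-0.0321,0.0184,0,0,0,0],[1,0,0,0.03,0,0,0],[1,0,0,0.04,0,0,0],[1,0,0,0.03,0,0,0],[1,0,0,0.024,0,0,0],[1,0,0,0,0,0,0],[1,0,0,0,0,0,0]]}}

```text
time_s: 3.7
tool_pos: [0.5296, -0.1074, 0.1198]
orientation: [0.707, 0.707, 0.0, 0.001]
force: [-0.1, 0.6, 1.3]
opening: 0.093
gripper_force: 0.0
```

>>> {"op": "send_rows", "data": {"increments": [[-1,0,0,0,0,0,0],[-1,0,0,0,0,0,0],[-1,0,0,0,0,0,0],[-1,0,0,0,0,0,0],[-1,0,0,0,0,0,0],[-1,0,0,0,0,0,0],[-1,0,0,0,0,0,0],[-1,0,0,0,0,0,0]]}}

```text
time_s: 4.7
tool_pos: [0.5291, -0.1079, 0.1186]
orientation: [0.707, 0.707, -0.0, -0.0]
force: [-0.7, -0.1, -0.7]
opening: 0.0175
gripper_force: 0.5
```

>>> {"op": "send_rows", "data": {"increments": [[-1,0,0,0,0,0,0],[-1,0,0,0,0,0,0],[-1,0,0,0,0,0,0]]}}

```text
time_s: 5.08
tool_pos: [0.5291, -0.1079, 0.1186]
orientation: [0.707, 0.707, -0.0, -0.0]
force: [-0.3, 0.3, -0.0]
opening: 0.0156
gripper_force: 40.0
```

Gripped at 15.6 mm with 40 N. I'll lift it clear and carry it beside the socket.

>>> {"op": "send_rows", "data": {"increments": [[-1,0,0,-0.01,0,0,0],[-1,0,0,-0.025,0,0,0],[-1,0,0,-0.03,0,0,0],[-1,0,0,-0.03,0,0,0],[-1,0,0,-0.025,0,0,0]]}}

```text
time_s: 5.7
tool_pos: [0.5291, -0.1079, 0.2404]
orientation: [0.707, 0.707, 0.0, 0.0]
force: [-0.2, 0.4, -1.9]
opening: 0.0155
gripper_force: 40.0
```

>>> {"op": "send_rows", "data": {"increments": [[-1,0.025,0.0015,0,0,0,0],[-1,0.05,0.003,0,0,0,0],[-1,0.05,0.003,0,0,0,-6.4],[-1,0.05,0.003,0,0,0,-6.4],[-1,0.05,0.003,0,0,0,-6.4],[-1,0.05,0.003,0,0,0,-6.5],[-1,0,0,0,0,0,0],[-1,0,0,0,0,0,0]]}}

```text
time_s: 6.7
tool_pos: [0.5125, 0.1646, 0.239]
orientation: [0.533, 0.846, 0.0, 0.0]
force: [-0.1, 0.5, -2.0]
opening: 0.0155
gripper_force: 40.0
```

```bash
python3 - <<'E'
from h import *
s=robot.get_state();im=get_image("wrist");p,q=s["tool_pos"],s["orientation"];cv2.imwrite("pics/w2raw.png",im)
cv2.imwrite("pics/s2.png",get_image("side"))
R=Ro.from_quat(q).as_matrix();print(p,q,R)
np.savez("w2.npz",p=p,q=q)
for X in((.555,.2485,.065),(.592,.172,.161),p-R[:,2]*.043,p+R[:,2]*(.15-.043)):
    u=wproj(X,p,q);print(u);cv2.drawMarker(im,tuple(int(round(v)) for v in u),(0,0,255),cv2.MARKER_CROSS,8,1)
cv2.imwrite("pics/w2.png",im)
E
```

```text
[0.51249455 0.16456571 0.23898597] [5.32579353e-01 8.46380054e-01 1.34779313e-05 1.92047518e-04] [[-4.32718391e-01  9.01529078e-01  3.39446513e-04]
 [ 9.01529088e-01  4.32718465e-01 -1.81746181e-04]
 [-3.10734241e-04  2.27375990e-04 -9.99999926e-01]]
[386.33474096 128.09652666]
[403.50923312 234.36221665]
[318.77342797 286.96969482]
[319.14302243 194.95657468]
```

View pics/w2.png

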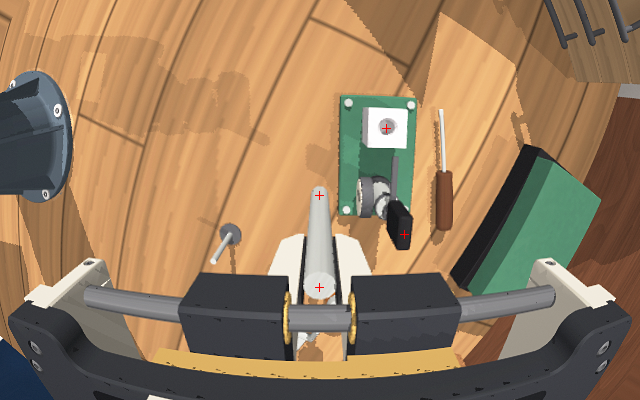

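The wrist view shows the pin hanging straight, with its foot at about (319,190). The socket mouth is near (387,127) and the handle near (402,228), both close to their predicted crosses. I'll zoom in to refine the socket and foot.

```bash
python3 - <<'E'
from h import *
im=cv2.imread("pics/w2raw.png");d=np.load("w2.npz");p,q=d["p"],d["q"];R=Ro.from_quat(q).as_matrix()
g=cv2.cvtColor(im,cv2.COLOR_BGR2GRAY)
x0,y0,x1,y1=375,116,399,138
print(g[116:140:1,362:410:3])
k=8
im2=cv2.resize(im[90:215,300:425],None,fx=4.8,fy=4.8,interpolation=cv2.INTER_CUBIC)
def circ(c,r,col):
    a=np.linspace(0,2*np.pi,40);pts=[(wproj(np.array(c)+[r*np.cos(t),r*np.sin(t),0],p,q)-[299.5,89.5])*4.8 for t in a]
    cv2.polylines(im2,[np.int32(np.round(pts))],True,col,1)
circ((.555,.2485,.065),.009,(0,0,255))
f=p+R[:,2]*(.15-.043);circ(f,.008,(255,0,0));print(f)
y=np.array([-np.sin(np.radians(25.7)),np.cos(np.radians(25.7)),0]);x=np.array([y[1],-y[0],0]);S=np.array((.555,.2485,.065))
pts=[(wproj(S+a*.022*x+b*.022*y,p,q)-[299.5,89.5])*4.8 for a,b in((1,1),(1,-1),(-1,-1),(-1,1))];cv2.polylines(im2,[np.int32(np.round(pts))],True,(255,0,255),1)
cv2.imwrite("pics/w2z.png",im2)
# block top face mask
m=(cv2.inRange(im,(200,200,200),(255,255,255)));m[:100]=0;m[155:]=0;m[:,:358]=0;m[:,412:]=0
c=max(cv2.findContours(m,cv2.RETR_EXTERNAL,cv2.CHAIN_APPROX_NONE)[0],key=cv2.contourArea)
r=cv2.minAreaRect(c);print(r);w=[won(b,p,q,.065) for b in cv2.boxPoints(r)];print(np.round(w,4),np.mean(w,0))
E
```

```text
[[129 155 226 254 254 254 254 254 255 254 254 254 254 253 253 225]
 [128 156 225 253 254 254 254 254 255 255 255 254 254 253 253 229]
 [129 155 225 253 254 254 254 240 177 204 253 254 254 254 253 231]
 [131 155 225 253 253 254 255 187 177 185 221 255 254 254 253 201]
 [133 156 232 253 253 254 250 173 151 163 192 254 254 254 254 206]
 [130 155 247 254 253 254 197 175 153 146 187 239 254 254 254 167]
 [131 156 244 254 253 254 178 180 166 149 165 220 254 254 254 163]
 [141 154 242 254 254 253 180 182 173 154 147 213 254 254 254 167]
 [140 155 238 254 254 253 184 182 176 154 152 223 255 254 254 169]
 [140 155 237 253 254 252 183 179 178 155 154 231 255 253 254 148]
 [132 155 237 253 254 252 177 178 178 157 157 226 255 254 254 114]
 [128 156 244 253 253 250 172 184 174 156 157 212 254 254 254 130]
 [127 157 252 254 253 251 172 182 172 157 158 229 254 254 254 137]
 [126 156 251 254 253 251 174 177 154 156 157 250 253 254 254 148]
 [125 155 249 254 253 252 182 172 146 154 165 255 253 253 254 156]
 [125 157 249 254 254 253 220 156 141 150 174 254 253 253 254 166]
 [122 156 247 254 254 253 247 134 139 141 187 252 254 254 254 161]
 [131 157 248 254 254 254 254 125 131 153 237 254 254 254 254 157]
 [131 155 248 254 254 254 253 184 139 243 253 254 254 254 254 153]
 [130 156 247 254 254 253 253 255 254 253 254 253 254 254 254 138]
 [129 156 246 253 254 254 254 255 255 255 254 253 254 254 254 140]
 [130 154 244 254 254 254 253 254 255 255 254 253 254 254 255 142]
 [131 155 243 253 253 254 254 254 254 255 254 253 253 254 255 119]
 [133 156 240 253 253 254 254 254 254 254 254 254 253 254 254 118]]
[0.51253087 0.16454627 0.13198597]
((387.1121826171875, 127.46145629882812), (39.234867095947266, 40.01234436035156), 1.5911403894424438)
[[0.5451 0.2197 0.065 ]
 [0.526  0.2601 0.065 ]
 [0.566  0.28   0.065 ]
 [0.5863 0.2392 0.065 ]] [0.55583431 0.24972462 0.065     ]
```

View pics/w2z.png

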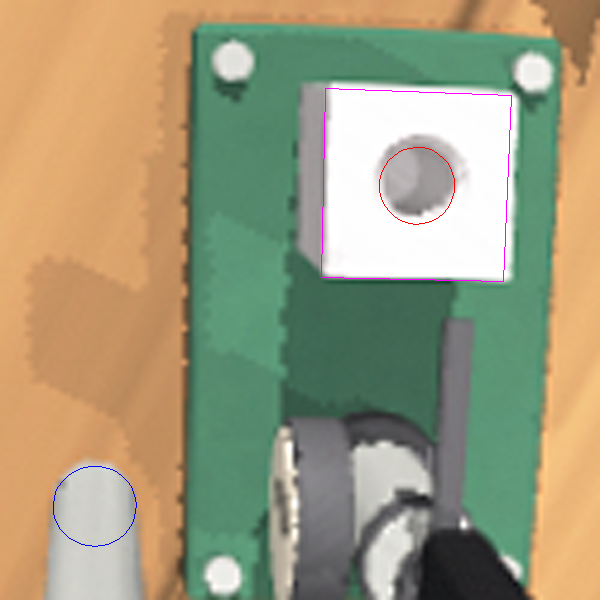

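The wrist view puts the socket at (0.5558, 0.2497), within 1.5 mm of the top-view estimate, and the yaw at about 25.8°. I'll move over the socket, foot 10 mm above the mouth, and look again.

>>> {"op": "send_rows", "data": {"increments": [[-1,0.0269,0,0,0,0,0],[-1,0.03,0.0156,0,0,0,0],[-1,0,0.03,0,0,0,0],[-1,0,0.03,0,0,0,0],[-1,0,0,0.025,0,0,0],[-1,0,0,0.025,0,0,0],[-1,0,0,0,0,0,0],[-1,0,0,0,0,0,0]]}}

```text
time_s: 7.8
tool_pos: [0.5566, 0.2484, 0.1898]
orientation: [0.533, 0.846, 0.0, 0.0]
force: [1.1, -0.0, -1.2]
opening: 0.0159
gripper_force: 40.0
```

```bash
python3 - <<'E'
from h import *
s=robot.get_state();im=get_image("wrist");p,q=s["tool_pos"],s["orientation"];cv2.imwrite("pics/w3raw.png",im)
sd=get_image("side");cv2.imwrite("pics/s3.png",sd);tpim=get_image("top");cv2.imwrite("pics/t3.png",tpim)
np.savez("w3.npz",p=p,q=q);R=Ro.from_quat(q).as_matrix();f=p+R[:,2]*(.15-.043);print(p,q,f)
u=wproj(f,p,q);a,b=int(u[0])-50,int(u[1])-50;k=5
Z=cv2.resize(im[b:b+80,a:a+100],None,fx=k,fy=k,interpolation=cv2.INTER_CUBIC)
def circ(c,r,col):
    t=[(wproj(np.array(c)+[r*np.cos(t),r*np.sin(t),0],p,q)-[a-.5,b-.5])*k for t in np.linspace(0,6.3,40)]
    cv2.polylines(Z,[np.int32(np.round(t))],False,col,1)
circ(f,.008,(255,0,0));circ((.5558,.2497,.065),.009,(0,0,255))
v=tproj("side",(.5555,.249,.065));c,d=int(v[0])-25,int(v[1])-40
Y=cv2.resize(sd[d:d+80,c:c+50],None,fx=5,fy=5,interpolation=cv2.INTER_CUBIC)
o=np.zeros((400,770,3),np.uint8);o[:,:500]=Z;o[:,510:760]=Y;cv2.imwrite("pics/w3.png",o);print(a,b,c,d)
E
```

```text
[0.55663093 0.24839965 0.18975731] [5.32860805e-01 8.46202672e-01 4.84180727e-04 4.08263831e-04] [0.55676007 0.24844077 0.08275739]
269 144 258 106
```

View pics/w3.png

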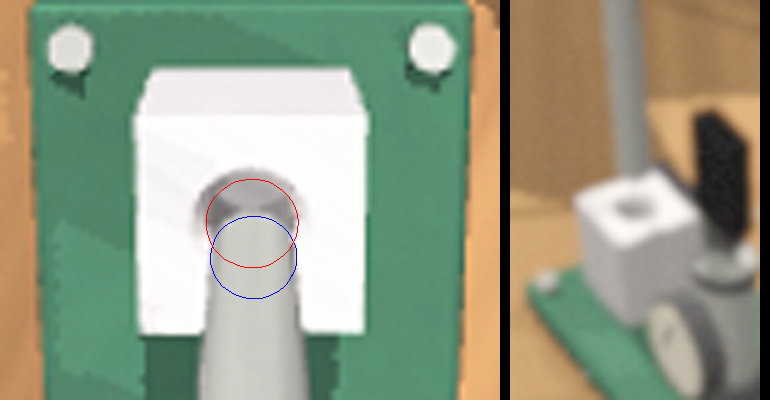

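The wrist crop shows the block face spanning columns 134–367 and rows 113–333 in the crop, with the pin foot just in front of the hole. The foot's midline sits slightly right, at about 254 against 250.5. The rest I'll compute.

```bash
python3 - <<'E'
from h import *
d=np.load("w3.npz");p,q=d["p"],d["q"];R=Ro.from_quat(q).as_matrix()
P=lambda x,y:(x/5+269-.4,y/5+144-.4)
im=cv2.imread("pics/w3raw.png")
# refine edges: gray profiles
g=cv2.cvtColor(im,cv2.COLOR_BGR2GRAY).astype(int)
print("cols",g[int(144+150/5),292:346]);print("cols low",g[144+58,292:346]);print("rows",g[160:215,300]);print("rows",g[160:215,338])
print("pin end col",g[176:196,319], im[176:196,319].tolist())
tp=lambda X:R.T@(np.array(X)-p)
e=[tp(won(P(*v),p,q,.065)) for v in((250.5,113),(250.5,333),(136,220),(366,220))];print(np.round(e,4))
f=[tp(won(P(*v),p,q,p[2]-.107)) for v in((212,225),(297,225),(254,210))];print(np.round(f,4))
E
```

```text
cols [114 114 111 130 207 254 250 248 247 248 248 249 248 247 250 251 251 251
 252 253 253 253 253 253 253 253 252 252 252 253 253 253 253 253 253 253
 253 253 253 253 252 252 252 252 253 253 252 253 255 248 156 121 123 125]
cols low [129 129 128 121 185 249 254 252 252 252 252 252 252 252 252 253 254 255
 217 182 187 199 203 203 206 205 204 202 203 204 204 202 198 190 182 169
 187 247 255 252 252 252 251 252 252 252 253 254 254 226 114 122 124 124]
rows [239 238 239 238 238 238 238 251 253 253 252 248 249 248 247 248 249 247
 245 244 245 246 247 248 248 247 246 247 252 252 252 252 252 252 252 253
 253 252 252 252 252 252 252 252 251 244 250 252 253 252 219  84  86  87
  88]
rows [240 239 238 237 239 239 238 252 253 252 252 252 253 253 252 253 253 252
 252 253 253 253 253 253 253 253 253 252 252 253 253 253 252 252 252 253
 253 253 253 253 253 253 253 252 252 251 252 253 254 254 211 121 122 123
 124]
pin end col [255 224 187 175 172 169 170 172 175 170 181 206 203 204 202 201 202 202
 202 202] [[255, 255, 255], [223, 223, 227], [186, 186, 191], [173, 173, 179], [170, 170, 176], [169, 167, 172], [170, 168, 173], [170, 171, 175], [174, 173, 179], [167, 169, 172], [177, 181, 183], [199, 207, 206], [196, 204, 203], [197, 205, 204], [196, 203, 203], [195, 201, 202], [195, 202, 203], [195, 202, 203], [196, 202, 203], [196, 202, 204]]
[[ 0.0234 -0.0004  0.1248]
 [-0.0213 -0.0005  0.1248]
 [ 0.0021 -0.0229  0.1247]
 [ 0.0021  0.0222  0.1248]]
[[ 0.0061 -0.0075  0.107 ]
 [ 0.0061  0.0081  0.107 ]
 [ 0.009   0.0002  0.107 ]]
```

>>> {"op": "send_rows", "data": {"increments": [[-1,-0.0003,-0.0007,0.005,0,0,0],[-1,0,0,0.005,0,0,0],[-1,0,0,0.005,0,0,0],[-1,0,0,0.005,0,0,0],[-1,0,0,0.005,0,0,0],[-1,0,0,0,0,0,0],[-1,0,0,0,0,0,0]]}}

```text
time_s: 8.82
tool_pos: [0.5555, 0.2482, 0.1637]
orientation: [0.532, 0.846, -0.0, 0.0]
force: [0.8, 0.0, -2.3]
opening: 0.0153
gripper_force: 40.0
```

The foot is in the socket by 8 mm with no resistance, so I continue.

>>> {"op": "send_rows", "data": {"increments": [[-1,0,0,0.006,0,0,0],[-1,0,0,0.007,0,0,0],[-1,0,0,0.007,0,0,0],[-1,0,0,0.007,0,0,0],[-1,0,0,0.005,0,0,0],[-1,0,0,0.002,0,0,0],[-1,0,0,0,0,0,0],[-1,0,0,0,0,0,0]]}}

```text
time_s: 9.82
tool_pos: [0.5554, 0.2482, 0.1296]
orientation: [0.532, 0.846, -0.0, 0.0]
force: [1.9, -0.5, -3.3]
opening: 0.0151
gripper_force: 40.0
```

>>> {"op": "send_rows", "data": {"increments": [[-1,0,0,0.001,0,0,0],[-1,0,0,0.001,0,0,0],[-1,0,0,0.001,0,0,0],[-1,0,0,0,0,0,0]]}}

```text
time_s: 10.32
tool_pos: [0.5555, 0.2482, 0.1266]
orientation: [0.532, 0.846, 0.0, 0.0]
force: [1.3, 0.8, -0.8]
opening: 0.0151
gripper_force: 40.0
```

>>> {"op": "send_rows", "data": {"increments": [[-0.2,0,0,0,0,0,0],[-0.2,0,0,0,0,0,0],[-0.2,0,0,0,0,0,0],[-0.2,0,0,0,0,0,0],[-0.2,0,0,0,0,0,0]]}}

```text
time_s: 10.95
tool_pos: [0.5554, 0.2482, 0.1267]
orientation: [0.532, 0.846, -0.0, -0.0]
force: [-0.1, -0.4, 0.0]
opening: 0.0371
gripper_force: 0.0
```

>>> {"op": "send_rows", "data": {"increments": [[-0.2,0,0,-0.02,0,0,0],[-0.2,0,0,-0.03,0,0,0],[-0.2,0,0,-0.03,0,0,0],[-0.2,0,0,-0.03,0,0,0],[0.2,0,0,0,0,0,0],[0.2,0,0,0,0,0,0]]}}

```text
time_s: 11.7
tool_pos: [0.555, 0.2481, 0.2356]
orientation: [0.532, 0.846, -0.001, -0.0]
force: [-0.2, -0.1, 0.1]
opening: 0.0525
gripper_force: 0.0
```

```bash
python3 - <<'E'
from h import *
s=robot.get_state();im=get_image("wrist");p,q=s["tool_pos"],s["orientation"];cv2.imwrite("pics/w4raw.png",im);np.savez("w4.npz",p=p,q=q)
R=Ro.from_quat(q).as_matrix();print(p,q,s["opening"])
sd=get_image("side");cv2.imwrite("pics/s4.png",sd)
y=np.array([-np.sin(np.radians(25.7)),np.cos(np.radians(25.7)),0]);S=np.array((.5556,.2491,0));H=S-.085*y
o=np.zeros((400,800,3),np.uint8)
for X in(S+[0,0,.17],H+[0,0,.161]):
    u=wproj(X,p,q);print(u);cv2.drawMarker(im,tuple(int(round(v)) for v in u),(0,0,255),cv2.MARKER_CROSS,8,1)
    u=tproj("side",X);print(u);cv2.drawMarker(sd,tuple(int(round(v)) for v in u),(0,0,255),cv2.MARKER_CROSS,5,1)
a=cv2.resize(im[170:400,160:480],None,fx=1.6,fy=1.6,interpolation=cv2.INTER_CUBIC);o[:368,:512]=a
b=cv2.resize(sd[90:190,255:325],None,fx=4,fy=4,interpolation=cv2.INTER_CUBIC);o[:,515:795]=b
cv2.imwrite("pics/w4.png",o)
E
```

```text
[0.55502498 0.24809074 0.23557639] [ 5.32423680e-01  8.46477750e-01 -5.32452681e-04 -4.00284772e-04] 0.05249566333848266
[320.39205888 209.32498024]
[280.07712808 107.90080119]
[320.34254479 291.51243533]
[299.76175817 130.02050286]
```

View pics/w4.png

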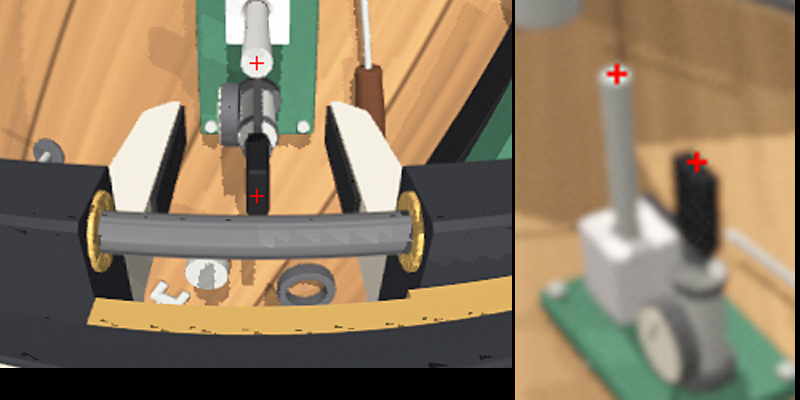

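The pin is fully home: its top matches the cross for z = 0.170 in both views. The handle top also sits at its predicted cross. I'll move over the handle, descend and pinch it.

>>> {"op": "send_rows", "data": {"increments": [[0.2,-0.042,0.001,0,0,0,0],[0.2,-0.0424,0,0,0,0,0],[0.2,0,0,0.03,0,0,0],[0.2,0,0,0.03,0,0,0],[0.2,0,0,0.03,0,0,0],[0.2,0,0,0.0266,0,0,0],[0.2,0,0,0,0,0,0],[0.2,0,0,0,0,0,0]]}}

```text
time_s: 12.8
tool_pos: [0.5932, 0.1727, 0.1207]
orientation: [0.532, 0.846, 0.0, 0.0]
force: [1.4, -0.0, -0.0]
opening: 0.0557
gripper_force: 0.0
```

>>> {"op": "send_rows", "data": {"increments": [[-1,0,0,0,0,0,0],[-1,0,0,0,0,0,0],[-1,0,0,0,0,0,0],[-1,0,0,0,0,0,0],[-1,0,0,0,0,0,0],[-1,0,0,0,0,0,0],[-1,0,0,0,0,0,0],[-1,0,0,0,0,0,0]], "force": 60}}

```text
time_s: 13.8
tool_pos: [0.5928, 0.1725, 0.1201]
orientation: [0.532, 0.846, -0.0, -0.0]
force: [-3.3, -1.0, 3.3]
opening: 0.0136
gripper_force: 60.0
```

>>> {"op": "send_rows", "data": {"increments": [[-1,0,0,-0.005,0,0,0],[-1,0,0,-0.01,0,0,0],[-1,0,0,-0.01,0,0,0],[-1,0,0,-0.01,0,0,0],[-1,0,0,-0.01,0,0,0],[-1,0,0,-0.01,0,0,0],[-1,0,0,-0.007,0,0,0],[-1,0,0,-0.003,0,0,0]]}}

```text
time_s: 14.8
tool_pos: [0.5927, 0.1725, 0.1852]
orientation: [0.532, 0.846, -0.0, -0.0]
force: [1.6, -1.0, -13.6]
opening: 0.0139
gripper_force: 60.0
```

>>> {"op": "send_rows", "data": {"increments": [[-1,0,0,0,0,0,0],[-1,0,0,0,0,0,0],[-1,0,0,0,0,0,0]]}}

```text
time_s: 15.18
tool_pos: [0.5927, 0.1725, 0.1847]
orientation: [0.532, 0.846, -0.0, -0.0]
force: [0.4, -2.0, -12.9]
opening: 0.0138
gripper_force: 60.0
```

```bash
python3 - <<'E'
from h import *
s=robot.get_state();print(s["tool_pos"],s["force"],s["time_s"])
im=get_image("wrist");p,q=s["tool_pos"],s["orientation"];cv2.imwrite("pics/w5raw.png",im)
sd=get_image("side");cv2.imwrite("pics/s5.png",sd)
y=np.array([-np.sin(np.radians(25.7)),np.cos(np.radians(25.7)),0]);S=np.array((.5556,.2491,0));H=S-.085*y
o=np.zeros((480,800,3),np.uint8)
for X in(S+[0,0,.17],S-.025*y+[0,0,.17]):
    print(wproj(X,p,q),tproj("side",X))
    u=wproj(X,p,q);cv2.drawMarker(im,tuple(int(round(v)) for v in u),(0,0,255),cv2.MARKER_CROSS,4,1)
    u=tproj("side",X);cv2.drawMarker(sd,tuple(int(round(v)) for v in u),(0,0,255),cv2.MARKER_CROSS,3,1)
u=wproj(S+[0,0,.17],p,q).astype(int)
o[:400,:400]=cv2.resize(im[u[1]-50:u[1]+50,u[0]-50:u[0]+50],None,fx=4,fy=4,interpolation=cv2.INTER_CUBIC)
o[:480,410:794]=cv2.resize(sd[80:160,255:319],None,fx=6,fy=6,interpolation=cv2.INTER_CUBIC)
cv2.imwrite("pics/w5.png",o)
E
```

```text
[0.59271855 0.17249906 0.18470929] [  0.37922226  -2.00887742 -12.90030085] 15.175
[318.40164453 100.3866262 ] [280.07712808 107.90080119]
[318.46458517 142.83807689] [285.56491959 113.09239911]
```

View pics/w5.png

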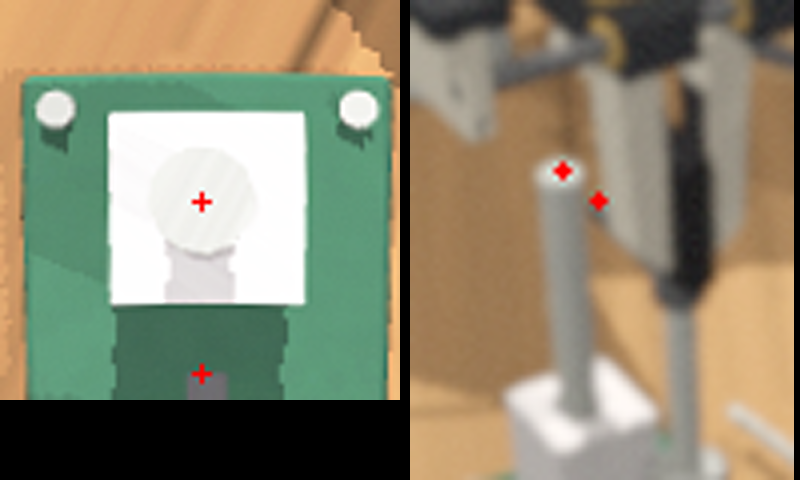

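The side view shows the pin upright with its top on its cross. The pointer tip is level with it at about (599,205) in the crop, and the wrist view shows clearance between the pointer tip and the pin. I'll hold for a second to check for creep.

>>> {"op": "send_rows", "data": {"increments": [[-1,0,0,-0.0003,0,0,0],[-1,0,0,0,0,0,0],[-1,0,0,0,0,0,0],[-1,0,0,0,0,0,0],[-1,0,0,0,0,0,0],[-1,0,0,0,0,0,0],[-1,0,0,0,0,0,0],[-1,0,0,0,0,0,0]]}}

```text
time_s: 16.27
tool_pos: [0.5927, 0.1725, 0.1852]
orientation: [0.532, 0.846, -0.0, -0.0]
force: [-3.7, -2.8, -12.7]
opening: 0.0136
gripper_force: 60.0
```

```bash
python3 - <<'E'
from h import *
a=cv2.imread("pics/s5.png");b=get_image("side")
g=lambda im:cv2.cvtColor(im[95:140,280:312],cv2.COLOR_BGR2GRAY).astype(np.float64)
print(cv2.phaseCorrelate(g(a),g(b)))
# handle lower edge: dark column profile in side view, expected lower edge .176 
y=np.array([-np.sin(np.radians(25.7)),np.cos(np.radians(25.7)),0]);H=np.array((.5556,.2491,0))-.085*y
print([tproj("side",H+[0,0,z]) for z in(.170,.176,.182)]); print(cv2.cvtColor(b,cv2.COLOR_BGR2GRAY)[118:138,298:304])
print(robot.get_state()["force"],robot.get_state()["tool_pos"])
E
```

```text
((0.055244001152940925, 0.37179629031501094), 0.9684924398155784)
[array([299.60640935, 126.37602495]), array([299.50146015, 123.91392048]), array([299.39538349, 121.42536591])]
[[ 98  57  30  25  29  29]
 [ 96  58  33  32  30  31]
 [ 98  57  35  35  31  27]
 [100  60  37  30  36  33]
 [101  64  37  29  26  30]
 [103  61  41  32  32  33]
 [ 86  56  32  29  30  29]
 [ 73  48  33  34  29  31]
 [ 63  47  40  33  30  41]
 [ 73  59  49  40  36  60]
 [ 76  68  61  50  54  79]
 [ 79  74  66  63  81 111]
 [ 95  83  78  82 109 143]
 [121 106 100 105 135 163]
 [144 132 124 124 149 172]
 [154 142 137 135 151 173]
 [158 148 141 137 153 172]
 [156 148 140 137 152 170]
 [155 147 142 139 149 173]
 [156 149 142 139 150 173]]
[ -2.32106085  -3.49658752 -12.73339537] [0.59274607 0.17252207 0.1852691 ]
```

```bash
python3 - <<'E'
from h import *
I={"s4":cv2.imread("pics/s4.png"),"s5":cv2.imread("pics/s5.png"),"now":get_image("side"),"now2":get_image("side")}
y=np.array([-np.sin(np.radians(25.7)),np.cos(np.radians(25.7)),0]);H=np.array((.5556,.2491,0))-.102*y
print([np.round(tproj("side",H+[0,0,z]),2) for z in(.111,.176,.177)])
for k,im in I.items():
    g=cv2.cvtColor(im,cv2.COLOR_BGR2GRAY).astype(int)
    r=slice(145,165) if k=="s4" else slice(122,140)
    print(k,g[r,301].tolist(),g[r,302].tolist())
    for k2 in("s5",):
        A=cv2.cvtColor(I[k2],cv2.COLOR_BGR2GRAY)
        print("  pin shift / handle shift",[tuple(np.round(cv2.phaseCorrelate(np.float64(A[v]),np.float64(g[v]))[0],2)) for v in(np.s_[95:150,265:290],np.s_[122:140,292:308],np.s_[150:200,260:330])])
E
```

```text
[array([304.6 , 153.34]), array([303.74, 127.89]), array([303.73, 127.48])]
s4 [34, 33, 33, 31, 37, 32, 32, 43, 51, 65, 77, 103, 126, 143, 155, 155, 143, 117, 92, 97] [31, 30, 35, 32, 26, 33, 33, 33, 40, 62, 88, 113, 133, 146, 157, 158, 145, 112, 84, 93]
  pin shift / handle shift [(np.float64(0.37), np.float64(-0.03)), (np.float64(7.26), np.float64(0.76)), (np.float64(0.18), np.float64(0.05))]
s5 [24, 28, 30, 31, 28, 37, 46, 59, 78, 102, 122, 136, 138, 135, 137, 141, 140, 142] [33, 26, 29, 30, 30, 31, 48, 67, 96, 125, 146, 151, 151, 150, 150, 152, 150, 152]
  pin shift / handle shift [(np.float64(0.5), np.float64(0.0)), (np.float64(0.0), np.float64(0.0)), (np.float64(0.0), np.float64(0.0))]
now [33, 31, 27, 34, 35, 44, 47, 63, 82, 104, 125, 136, 137, 136, 139, 138, 139, 140] [26, 28, 25, 30, 30, 40, 55, 77, 108, 134, 147, 151, 150, 151, 149, 151, 151, 149]
  pin shift / handle shift [(np.float64(0.43), np.float64(-0.02)), (np.float64(-0.18), np.float64(0.1)), (np.float64(0.04), np.float64(-0.02))]
now2 [32, 30, 25, 34, 35, 41, 51, 66, 81, 107, 124, 134, 139, 139, 139, 138, 138, 139] [33, 31, 28, 29, 33, 38, 55, 76, 106, 135, 146, 151, 149, 149, 150, 152, 151, 150]
  pin shift / handle shift [(np.float64(0.43), np.float64(-0.01)), (np.float64(-0.37), np.float64(0.03)), (np.float64(-0.04), np.float64(-0.0))]
```

There's no slip: the handle edge has risen 25.2–25.7 px since rest, and 25.4 px was predicted for 65 mm. I'm handing the job in.

```bash
python3 -c "
from plant import robot
print(robot.close_job())"
```

```text
the job is handed in; nothing more can be done
None
```

The longest pin is fully home in the socket and let go, and the rod is held about 65 mm up with its pointer level with the pin's top (within about 1 mm); the job was handed in at about 16.5 s, and no verdict came back.

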